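Feel the bearing nest before seating the new hub

ROBOT

A 7-joint arm with a two-finger parallel gripper is mounted at the origin on the work surface. World frame = base frame: x ahead of the robot, y to its left, z up, the work surface at z = 0. Lengths are in m, angles in rad, forces in N, time in s.
With the tool pointing down it reaches from about 0.35 to 0.9 m from the base axis. Payload 8.1 kg.
Tool frame: the origin (TCP) lies at the centre of the arm's flange, where the gripper is bolted on; the fingertips stand 178 mm ahead of it and the grasp point (between the pads) lies 159 mm ahead of it; z points along the fingers, y is the line along which they close (so a half turn about z gives the same grasp; the last joint's range is limited). The gripper opens to 92 mm and grips with 3 to 60 N. Pads are 19 mm wide; open, the fingers measure 130 mm over their backs; the gripper's body (75 mm by 190 mm) begins 47 mm behind the grasp point.
Start: joints at [-1.401, 0.434, 0.025, 1.573, -0.012, 1.134, -0.075], TCP at [0.168, 0.602, 0.405] pointing down, gripper open.
Joint ranges: [-2.62, 2.62], [-0.44, 2.09], [-1.27, 1.32], [0.08, 2.57], [-1.32, 4.46], [0.12, 2], [-2.74, 2.74]. Speed limits (rad/s): [2.22, 2.22, 3.01, 3.01, 3.14, 3.14, 3.14].

INTERFACE

Orientations are given as a rotation vector (axis times angle).
In Python, from cell import arm gives the robot as it stands. The module is installed in compiled form; this text tells all that it offers.
- The arm moves only by the shell command python3 -m inch 'ROWS' [FORCE]. ROWS is text: rows parted by semicolons, each of 5 numbers parted by spaces: the shift along the tool's x, y, z in m, then the turn about the tool's z in rad, then the finger opening in m, from 0 to 0.0918. In form: x y z roll fingers; .... A call has 1 to 5 rows; each row is the pose to reach, as a shift and turn from the pose commanded when the call began, along the tool's axes at that moment; what a row does not reach only later rows make up. A row lasts 1/10 s, in which the tool goes at most 50 mm and 8.59 degrees, less where a joint would pass 70% of its speed; a pose out of reach is approached as far as the arm can. A call with a gripper value outside its range is refused whole. The fingers move at their own pace and stop on an object; FORCE is the grip in N (left out, the last holds). Time passes only in rows, so rows that repeat a pose let the fingers close. It gives the time, the measured TCP pose, the force, the opening and the grip force at its end, in the units of the state.
- arm.observe(): the state, without advancing time (a new reading comes with each control period).
- arm.get_image(name): name is "scene" or "top" or "wrist"; returns the picture (400x640x3 uint8, red, green, blue); there is no depth.
- arm.get_calibration(name): a dict with "intrinsics" (3x3 intrinsics, pixels), "pose" (4x4, takes a point from camera to world coordinates). Camera axes: x right, y up, looking along -z (the intrinsics and any distortion apply to the point x, -y, -z); pixel columns grow to the right and rows downward; lengths in m; the calibration is good to about 2 mm. The wrist camera is an equidistant fisheye: a pixel r from the principal point sees the ray r / f radians off the axis. A picture is of the moment at which its call begins: read the wrist's pose just before it. get_calibration takes no time and is no camera call; for the wrist camera it gives the pose at the moment of the call.
- arm.sign_off(): hands the job in; it is judged then, once.
Trained networks look in the newest picture that a camera, given by its name, has taken for a name from the list of things; names that differ only in an ending like _2 or _b are one class to them, and where a whole thing is asked for, a point or a joint stands for the part that bears it (a point fixed in the world has none). Each returns a list of dicts, best first, with "conf" (0 to 1); they miss things now and then, are a little off and sometimes report something else, mostly with a low value. They report only what shows in the picture. A call takes as long as a camera call.
- arm.look_for(camera, query): "point" ([row, column] in pixels, amid what is visible of it).
- arm.silhouettes(camera, query): "region" (400x640 bool, what is visible of it) and "point" ([row, column] in pixels, amid what is visible of it).
- arm.place_of(camera, query): "point" ([row, column] in pixels: a listed point, or the origin of a listed thing).
The state is a dict: "clock": time; "joints": joint angles; "dq": joint speeds; "joint_efforts": joint torques, N m; "position": TCP position; "ee_rot": TCP orientation; "force": force on the tool from outside, world axes, zero at the start; "ft_torque": the same for the moment, N m; "width": opening from 0.0 (shut) to 1.0 (fully open); "gripper_force": force on a finger pad.
Only numpy, scipy, OpenCV 4.12 (cv2) and the standard library are available. Lean on these libraries where they do the work, as an engineer would, in place of code of your own. Each camera call takes 0.05 s, during which the arm holds its last target. There are 200 camera calls.

TASK

One of the two wells in the aluminium nest block still has an old bearing lying at its bottom; the other is empty. With the fingers closed, gently feel down to the bare bottom of the empty well, then set the new hub (the tall shouldered one with a wide foot and a long narrow neck) upright and fully home in that well, without dropping it, and let go.

Things in the scene. Friction and masses are not known exactly. Their poses are not given: they have to be found in the camera images.
- hub_center (a point): New aluminium hub, 90 mm tall, upright on the bench: foot 56 mm diameter x 30 mm high, above it a round neck 32 mm diameter x 60 mm high. Point on its axis, half-way up (45 mm above its underside); grip the neck from above, about 25 mm above this point. z up its axis. 0.26-0.43 kg. Not the plain 44 mm round bar (75 mm tall) nor the low flange (68 mm disc, 40 mm tall) beside it.
- nest: Aluminium nest block fixed to the bench, 120 (x) x 220 (y) x 44 mm tall, with two round wells side by side along y, each 52 mm from its centre. Origin: centre of its underside, z up. One well, either one, holds the old bearing: a loose flat steel disc, bore plugged, 68 mm diameter, 18 mm thick, lying on the bottom; a finger stops 18 mm higher there and a hub would stand 18 mm too high.
- well_left: Bottom of the left well (the nest's +y side), a dark steel disc. Point: centre of its bare upper face, 10 mm above the bench. The well is 78 mm in diameter and 34 mm deep from the block's upper face to this point, open above. Axes as the nest's, z up.
- well_right: Bottom of the right well (the nest's -y side), a dark steel disc. Point: centre of its bare upper face, 10 mm above the bench. The well is 78 mm in diameter and 34 mm deep from the block's upper face to this point, open above. Axes as the nest's, z up.

How it is judged:
On the way, in this order (a step that is already met when the one before it is completed fails the run):
1. the fingers feel the bare bottom of the empty well ((contact force between the fingers and well_left above 0.5 N or contact force between the fingers and well_right above 0.5 N)), for 0.05 s.
2. the hub stands fully home in the empty well (((horizontal distance between hub_center and well_left below 0.015 m and z of hub_center in the frame of well_left below 0.053 m and angle between hub_center's own z axis and vertical below 0.175 rad) or (horizontal distance between hub_center and well_right below 0.015 m and z of hub_center in the frame of well_right below 0.053 m and angle between hub_center's own z axis and vertical below 0.175 rad))), for 0.2 s.
At the end, for the whole second after the job is handed in: The hub stands in the empty well: its axis within 15 mm of the well's centre, upright within 10 degrees, its centre no more than 53 mm above the well's bare bottom (45 mm when fully home), at rest and released (((horizontal distance between hub_center and well_left below 0.015 m and z of hub_center in the frame of well_left below 0.053 m and angle between hub_center's own z axis and vertical below 0.175 rad) or (horizontal distance between hub_center and well_right below 0.015 m and z of hub_center in the frame of well_right below 0.053 m and angle between hub_center's own z axis and vertical below 0.175 rad)) and linear speed of hub below 0.03 m/s); the robot touches nothing.
It fails at once if the hub is dropped: it falls faster than 0.6 m/s while no finger touches it (a drop of some 18 mm) (contact force between the fingers and hub below 0.05 N and linear speed of hub above 0.6 m/s).
It fails at once if the fingers press on a well's bottom with more than 80 N (contact force between the fingers and well_left above 80 N or contact force between the fingers and well_right above 80 N).
It also fails if it takes over 54 s, if anything falls off the work surface, if the arm or the gripper's body presses on something with over 40 N, if the wrist force passes 120 N, or if a joint passes its speed limit or range.

## Working session

There is one attempt and no reset: what is moved stays moved. The work goes in short steps, Python scripts to look and compute and a shell command to move; the robot and the scene stay as the last step left them, time stands still between calls to the robot, and variables do not carry over. Pictures are saved under pics/ and viewed, at most 10 in all, crops included, and the job is handed in when it is done.

```bash
mkdir -p pics; cat > h.py <<'E'
import numpy as np, cv2
from cell import arm
from scipy.spatial.transform import Rotation as R
def ray(cam,p):
    c=arm.get_calibration(cam);K=np.array(c["intrinsics"]);T=np.array(c["pose"])
    u=(p[1]-K[0,2])/K[0,0];v=(p[0]-K[1,2])/K[1,1]
    if cam=="wrist":
        r=np.hypot(u,v)+1e-12;d=np.array([np.sin(r)*u/r,-np.sin(r)*v/r,-np.cos(r)])
    else: d=np.array([u,-v,-1.])
    return T[:3,3],T[:3,:3]@d
def at(cam,p,z):
    o,d=ray(cam,p);return o+d*(z-o[2])/d[2]
def tool(p,grasp=None):
    "shift in tool axes from the TCP to world point p"
    s=arm.observe();return R.from_rotvec(s["ee_rot"]).inv().apply(np.array(p)-s["position"])
def save(cam,n): cv2.imwrite(n,arm.get_image(cam)[:,:,::-1])
E
python3 - <<'E'
from h import *
s=arm.observe();print({k:np.round(v,3) for k,v in s.items()});print(R.from_rotvec(s["ee_rot"]).as_matrix().round(3))
a=[arm.get_image(c) for c in("scene","top")]
for c,i in zip(("scene","top"),a): cv2.imwrite(f"pics/{c}.png",i[:,:,::-1])
Z=dict(hub_center=.045,nest=0,well_left=.01,well_right=.01)
for c in("scene","top"):
  for q in Z:
    print(c,q,[(round(d["conf"],2),np.round(d["point"]),at(c,d["point"],Z[q]).round(3)) for d in arm.place_of(c,q)[:3]])
E
```

```text
{'clock': np.float64(0.0), 'joints': array([-1.401,  0.435,  0.025,  1.574, -0.012,  1.134, -0.075]), 'dq': array([ 0.001, -0.   ,  0.   ,  0.001,  0.   , -0.001,  0.001]), 'joint_efforts': array([ 0.0000e+00, -6.6786e+01,  9.8400e-01, -3.1446e+01, -6.1000e-02,
        4.3000e-02,  0.0000e+00]), 'position': array([0.168, 0.602, 0.404]), 'ee_rot': array([-4.270e-01, -3.112e+00,  3.000e-03]), 'force': array([ 0.052, -0.534, -0.019]), 'ft_torque': array([ 0.047, -0.029, -0.041]), 'gripper_force': np.float64(0.0), 'width': np.float64(0.997)}
[[-0.963  0.27  -0.   ]
 [ 0.27   0.963 -0.002]
 [-0.    -0.002 -1.   ]]
scene hub_center [(0.55, array([261., 326.]), array([0.637, 0.162, 0.045]))]
scene nest [(0.92, array([140., 284.]), array([ 0.504, -0.152,  0.   ]))]
scene well_left []
scene well_right [(0.69, array([122., 274.]), array([ 0.494, -0.203,  0.01 ]))]
top hub_center [(0.74, array([157., 258.]), array([0.644, 0.159, 0.045]))]
top nest [(0.55, array([235., 410.]), array([ 0.5  , -0.155,  0.   ]))]
top well_left [(0.67, array([228., 386.]), array([ 0.512, -0.103,  0.01 ]))]
top well_right [(0.9, array([235., 436.]), array([ 0.499, -0.204,  0.01 ]))]
```

View pics/scene.png

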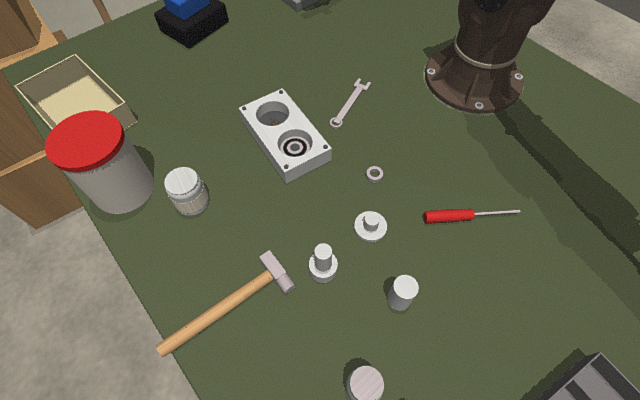

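View pics/top.png

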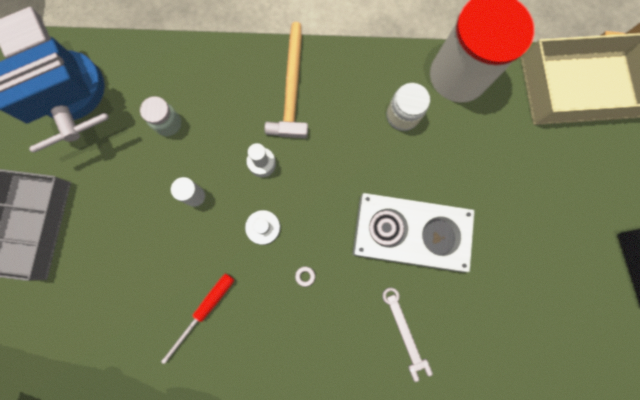

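The top picture shows rings (the bearing) in the left well at about (228,386). The right well at (236,440) looks bare. The hub neck top is at (153,257) in the top picture and (249,323) in the scene picture. I'll refine these positions now.

```bash
python3 - <<'E'
from h import *
def tri(a,b):
    (o1,d1),(o2,d2)=ray("top",a),ray("scene",b);s=np.linalg.lstsq(np.c_[d1,-d2],o2-o1,rcond=None)[0]
    return (o1+d1*s[0]).round(4),(o2+d2*s[1]).round(4)
print("hubtop",tri((153,257),(249,323)),at("top",(153,257),.09),at("scene",(249,323),.09))
C=[at("top",p,.044)[:2] for p in((196,362),(207,474),(271,469),(257,356))]
print(np.round(C,4),np.mean(C,0)); y=C[0]+C[3]-C[1]-C[2];print("yaw",np.arctan2(-y[0],y[1]),np.linalg.norm(y)/2)
C=[at("scene",p,.044)[:2] for p in((106,239),(90,283),(149,330),(167,286))];print("scene mean",np.mean(C,0))
for c in("top","scene"):
    arm.get_image(c)
    for q,z in(("well_right",.01),("well_left",.01)): 
        for d in arm.silhouettes(c,q)[:2]:
            m=np.argwhere(d["region"]);print(c,q,d["conf"],len(m),d["point"],at(c,m.mean(0),z))
print("tool to x.5 y-.2",tool([.497,-.207,.4]))
E
```

```text
hubtop (array([0.6379, 0.1548, 0.0897]), array([0.6379, 0.1548, 0.0898])) [0.63779822 0.15480073 0.09      ] [0.6380011  0.15485405 0.09      ]
[[ 0.5698 -0.0486]
 [ 0.5536 -0.2697]
 [ 0.4293 -0.2537]
 [ 0.4508 -0.0373]] [ 0.50088202 -0.1523183 ]
yaw -0.08613163705352392 0.21950110957545874
scene mean [ 0.49958822 -0.1518083 ]
top well_right 0.88 839 [234.3, 439.1] [ 0.49718152 -0.20713783  0.01      ]
scene well_right 0.74 282 [116.5, 271.2] [ 0.48645218 -0.21741338  0.01      ]
tool to x.5 y-.2 [-0.53445256 -0.69037568  0.00469402]
```

```bash
python3 -m inch '0 -0.05 0 0 0; 0 -0.1 0 0 0; 0 -0.15 0 0 0; 0 -0.2 0 0 0; 0 -0.25 0 0 0' 30
```

```text
clock: 1.3
position: [0.1006, 0.3592, 0.4047]
ee_rot: [0.427, 3.112, 0.001]
force: [-0.8, 0.1, 1.0]
width: 0.615
gripper_force: 0.0
```

```bash
python3 -m inch '-0.05 0 0 0 0; -0.1 0 0 0 0; -0.15 0 0 0 0; -0.2 0 0 0 0; -0.25 0 0 0 0' 
python3 -m inch '-0.035 -0.035 0 0 0; -0.07 -0.07 0 0 0; -0.1 -0.1 0 0 0; -0.135 -0.135 0 0 0; -0.17 -0.17 0 0 0'
```

```text
clock: 1.8
position: [0.3436, 0.2928, 0.4052]
ee_rot: [0.427, 3.112, 0.002]
force: [-0.1, 1.7, -0.3]
width: 0.179
gripper_force: 0.0
clock: 2.3
position: [0.4603, 0.0825, 0.4051]
ee_rot: [0.426, 3.112, 0.001]
force: [1.1, 0.6, -0.3]
width: 0.004
gripper_force: 0.0
```

```bash
python3 - <<'E'
from h import *
print(arm.observe()["joints"].round(2),tool([.496,-.204,.25]))
E
```

```text
[-0.69  0.18  0.47  1.97 -0.09  1.02  1.12] [-0.11133328 -0.26649897  0.15494593]
```

```bash
python3 -m inch '-0.02 -0.045 0.01 0 0; -0.04 -0.09 0.02 0 0; -0.06 -0.135 0.03 0 0; -0.075 -0.18 0.04 0 0; -0.09 -0.22 0.05 0 0'
python3 -m inch '-0.01 -0.025 0.02 0 0; -0.02 -0.046 0.05 0 0;-0.02 -0.046 0.05 0 0;-0.02 -0.046 0.05 0 0'
python3 - <<'E'
from h import *
print(tool([.496,-.204,.2]))
save("wrist","pics/w1.png")
for d in arm.place_of("wrist","well_right"): print(d["conf"],d["point"],at("wrist",d["point"],.01))
for d in arm.place_of("wrist","well_left"): print(d["conf"],d["point"],at("wrist",d["point"],.01))
E
```

```text
clock: 2.8
position: [0.4868, -0.1543, 0.3546]
ee_rot: [0.428, 3.111, -0.0]
force: [1.4, 1.0, 0.2]
width: 0.002
gripper_force: 0.0
clock: 3.2
position: [0.4937, -0.2018, 0.3044]
ee_rot: [-0.429, -3.111, -0.0]
force: [0.5, 0.1, 0.6]
width: 0.003
gripper_force: 0.0
[-0.00296266 -0.00153595  0.10435482]
0.89 [201.3, 316.5] [ 0.50079794 -0.20427611  0.01      ]
```

View pics/w1.png

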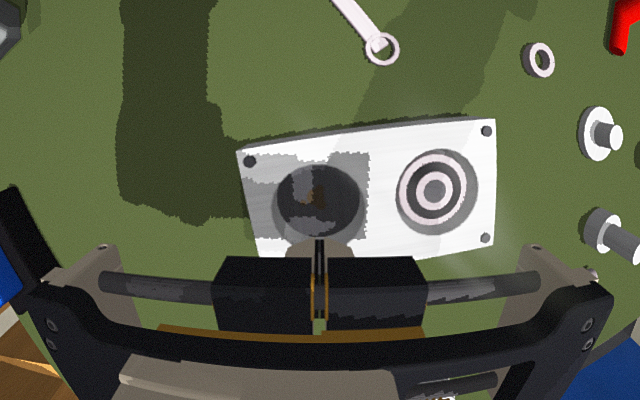

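The wrist picture shows the right well, centred near (201,317), dark and empty. The bearing's rings show in the left well at (190,436). I'll lower the closed fingers into the right well.

```bash
python3 -m inch '-0.004 -0.001 0.03 0 0; -0.004 -0.001 0.06 0 0;-0.004 -0.001 0.08 0 0;-0.004 -0.001 0.094 0 0;-0.004 -0.001 0.094 0 0'
python3 -m inch '0 0 0.003 0 0;0 0 0.006 0 0;0 0 0.009 0 0;0 0 0.012 0 0;0 0 0.015 0 0'
python3 -m inch '0 0 0.001 0 0;0 0 0.002 0 0;0 0 0.003 0 0; 0 0 0.004 0 0'
```

```text
clock: 3.85
position: [0.4974, -0.2027, 0.21]
ee_rot: [-0.425, -3.111, -0.001]
force: [-0.1, -0.4, 0.2]
width: 0.005
gripper_force: 0.0
clock: 4.35
position: [0.4976, -0.2036, 0.1957]
ee_rot: [0.427, 3.112, 0.0]
force: [-0.2, 0.3, -0.6]
width: 0.002
gripper_force: 0.0
clock: 4.75
position: [0.4975, -0.2036, 0.1917]
ee_rot: [0.427, 3.112, 0.0]
force: [-0.2, -0.4, -1.2]
width: 0.004
gripper_force: 0.0
```

No stop at 0.206 (bearing height), so the well is bare. I'll go on down in 1 mm steps.

```bash
python3 -m inch '0 0 0.001 0 0;0 0 0.002 0 0;0 0 0.003 0 0'
python3 -m inch '0 0 0.001 0 0;0 0 0.001 0 0'
```

```text
clock: 5.05
position: [0.4975, -0.2036, 0.1886]
ee_rot: [0.427, 3.112, 0.0]
force: [-0.5, 0.1, -1.1]
width: 0.004
gripper_force: 0.0
clock: 5.25
position: [0.4975, -0.2037, 0.1883]
ee_rot: [0.427, 3.112, 0.001]
force: [-3.9, 1.5, 10.6]
width: 0.001
gripper_force: 5.3
```

```bash
python3 -m inch '0 0 0.0012 0 0;0 0 -0.02 0 0;0 0 -0.06 0 0; 0 0 -0.1 0 0;0 0 -0.14 0 0'
python3 -m inch '-0.005 0.045 0 0 0.0918;-0.01 0.09 0 0 0.0918;-0.014 0.135 0 0 0.0918;-0.018 0.18 0 0 0.0918;-0.022 0.225 0 0 0.0918'
python3 -m inch '-0.005 0.045 0 0 0.0918;-0.01 0.09 0 0 0.0918;-0.014 0.135 0 0 0.0918;-0.0165 0.158 0 0 0.0918;-0.0165 0.158 0 0 0.0918'
python3 - <<'E'
from h import *
save("wrist","pics/w2.png")
for d in arm.place_of("wrist","hub_center"): print(d["conf"],d["point"],at("wrist",d["point"],.045))
print(tool([.638,.155,.229]))
E
```

```text
clock: 5.75
position: [0.4972, -0.2036, 0.3291]
ee_rot: [-0.428, -3.112, 0.0]
force: [1.2, 0.6, -0.4]
width: 0.006
gripper_force: 0.0
clock: 6.25
position: [0.5796, 0.0089, 0.3278]
ee_rot: [0.427, 3.112, 0.0]
force: [1.0, -0.1, 0.1]
width: 0.391
gripper_force: 0.0
clock: 6.75
position: [0.6381, 0.16, 0.3268]
ee_rot: [-0.417, -3.113, -0.003]
force: [-1.0, -0.1, -0.7]
width: 0.823
gripper_force: 0.0
0.84 [203.7, 319.7] [0.64248057 0.15443871 0.045     ]
[-0.00036437  0.0002719   0.09827099]
```

View pics/w2.png

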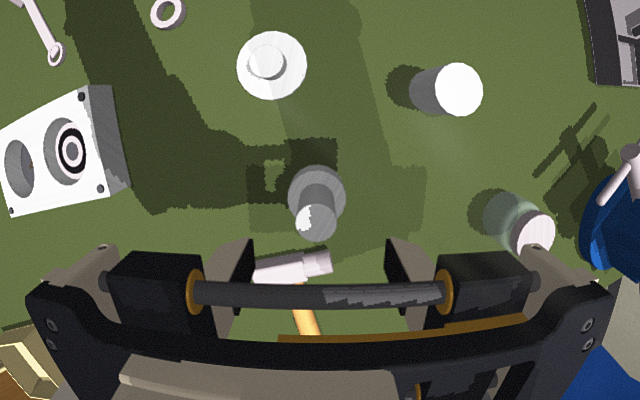

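The hub stands between the fingers, with the neck top at about (222,316). I'll go down and grip.

```bash
python3 -m inch '-0.001 0 0.03 0 0.0918;-0.002 0 0.06 0 0.0918;-0.002 0 0.085 0 0.0918;-0.002 0 0.098 0 0.0918;-0.002 0 0.098 0 0.0918' 35
python3 -m inch '0 0 0 0 0.02;0 0 0 0 0.02;0 0 0 0 0.02;0 0 0 0 0.02;0 0 0 0 0.02' 35
python3 -m inch '0 0 0 0 0.02;0 0 0 0 0.02;0 0 0 0 0.02;0 0 0 0 0.02;0 0 0 0 0.02' 35
```

```text
clock: 7.35
position: [0.639, 0.1529, 0.2283]
ee_rot: [-0.43, -3.109, 0.003]
force: [-1.0, -0.1, 0.7]
width: 1.0
gripper_force: 0.0
clock: 7.85
position: [0.6398, 0.1544, 0.2302]
ee_rot: [0.427, 3.112, 0.001]
force: [-0.1, -0.0, -0.3]
width: 0.613
gripper_force: 0.0
clock: 8.35
position: [0.6398, 0.1547, 0.2297]
ee_rot: [0.427, 3.112, 0.001]
force: [1.0, 2.3, -0.3]
width: 0.339
gripper_force: 34.9
```

```bash
python3 -m inch '0 0 -0.01 0 0.02;0 0 -0.03 0 0.02;0 0 -0.06 0 0.02;0 0 -0.09 0 0.02;0 0 -0.1 0 0.02'
python3 -m inch '0.005 -0.04 0 0 0.02;0.01 -0.08 0 0 0.02;0.014 -0.12 0 0 0.02;0.018 -0.16 0 0 0.02;0.022 -0.2 0 0 0.02'
python3 -m inch '0.004 -0.04 0 0 0.02;0.008 -0.08 0 0 0.02;0.012 -0.12 0 0 0.02;0.016 -0.15 0 0 0.02;0.018 -0.17 0 0 0.02'
python3 - <<'E'
from h import *
save("wrist","pics/w3.png");print(tool([.497,-.204,.24]))
for q,z in(("hub_center",0),("well_right",.01)):
  for d in arm.place_of("wrist",q): print(q,d["conf"],d["point"],at("wrist",d["point"],z or .155))
for d in arm.place_of("top","well_left"): print(d["conf"])
E
```

```text
clock: 8.85
position: [0.6404, 0.1536, 0.3331]
ee_rot: [0.428, 3.108, 0.002]
force: [1.2, -0.4, -3.2]
width: 0.342
gripper_force: 34.9
clock: 9.35
position: [0.5633, -0.0338, 0.3291]
ee_rot: [-0.427, -3.111, 0.001]
force: [0.8, -1.0, -2.3]
width: 0.341
gripper_force: 34.9
clock: 9.85
position: [0.4995, -0.1938, 0.3293]
ee_rot: [-0.432, -3.11, 0.001]
force: [0.2, 0.3, -2.4]
width: 0.339
gripper_force: 34.9
[-0.00081268 -0.00734345  0.0895567 ]
hub_center 0.59 [247.6, 317.8] [ 0.49356051 -0.19356125  0.155     ]
well_right 0.81 [189.0, 307.8] [ 0.49877667 -0.20363324  0.01      ]
0.53
```

View pics/w3.png

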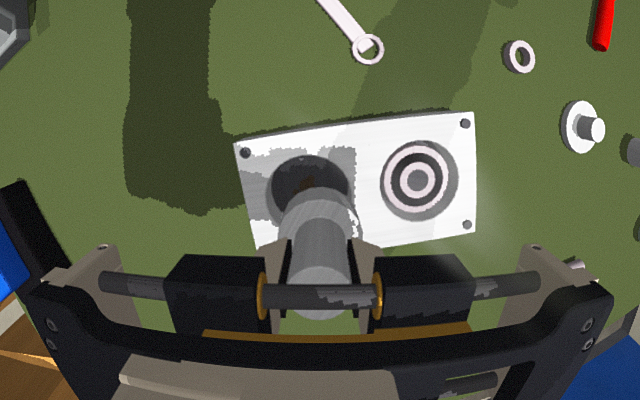

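The hub hangs upright in the grip and the right well at (189,308) is clear. I'll align over it.

```bash
python3 -m inch '0 -0.0035 0 0 0.02;0 -0.0035 0.01 0 0.02;0 -0.0035 0.02 0 0.02;0 -0.0035 0.02 0 0.02;0 -0.0035 0.02 0 0.02'
python3 - <<'E'
from h import *
print(tool([.498,-.204,.24]))
E
```

```text
clock: 10.55
position: [0.5005, -0.1942, 0.3091]
ee_rot: [-0.426, -3.111, -0.0]
force: [-0.5, 0.1, -2.6]
width: 0.337
gripper_force: 34.9
[-0.00030487 -0.01005923  0.06909898]
```

```bash
python3 -m inch '0 -0.01 0 0 0.02;0 -0.01 0.01 0 0.02;0 -0.01 0.02 0 0.02;0 -0.01 0.028 0 0.02;0 -0.01 0.028 0 0.02'
python3 - <<'E'
from h import *
print(tool([.498,-.204,.24]))
save("wrist","pics/w4.png"); a=arm.get_image("scene")[60:240,190:400,::-1]; b=arm.get_image("top")[150:300,330:500,::-1]
f=lambda i:cv2.resize(i,(390,390),interpolation=2); cv2.imwrite("pics/st.png",np.hstack([f(a),f(b)]))
E
```

```text
clock: 11.05
position: [0.4974, -0.2038, 0.2802]
ee_rot: [-0.427, -3.11, -0.001]
force: [-0.4, -0.1, -2.8]
width: 0.34
gripper_force: 34.9
[-7.70673887e-04 -3.76981535e-05  4.01593131e-02]
```

View pics/w4.png

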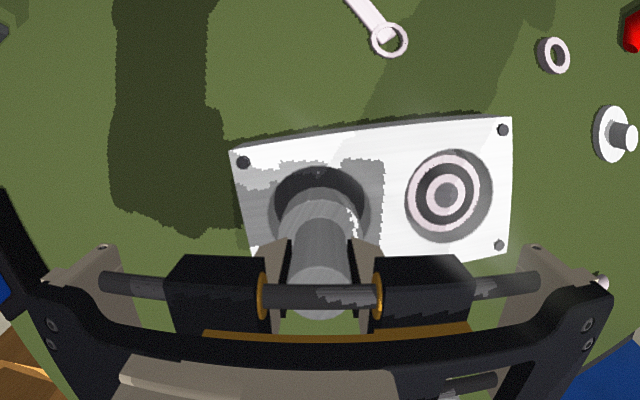

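View pics/st.png

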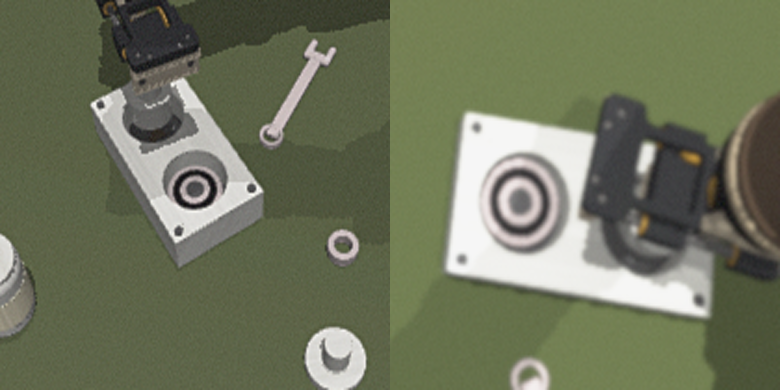

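In the wrist picture the foot is centred over the well, with column 320 in the middle of a rim spanning 272–370. The scene view agrees. I'll lower it.

```bash
python3 -m inch '0 0 0.008 0 0.02;0 0 0.016 0 0.02;0 0 0.024 0 0.02;0 0 0.03 0 0.02;0 0 0.035 0 0.02'
python3 -m inch '0 0 0.001 0 0.02;0 0 0.002 0 0.02;0 0 0.003 0 0.02;0 0 0.004 0 0.02;0 0 0.004 0 0.02'
```

```text
clock: 11.7
position: [0.4977, -0.2042, 0.2459]
ee_rot: [-0.427, -3.112, -0.0]
force: [-0.0, 0.4, -3.4]
width: 0.342
gripper_force: 34.9
clock: 12.2
position: [0.4979, -0.2042, 0.2428]
ee_rot: [0.427, 3.112, 0.0]
force: [0.5, 0.6, -3.1]
width: 0.341
gripper_force: 34.9
```

```bash
python3 -m inch '0 0 0.001 0 0.02;0 0 0.002 0 0.02;0 0 0.003 0 0.02;0 0 0.003 0 0.02'
python3 -m inch '0 0 0.0005 0 0.02;0 0 0.001 0 0.02;0 0 0.001 0 0.02'
```

```text
clock: 12.6
position: [0.4979, -0.2042, 0.2397]
ee_rot: [0.427, 3.112, 0.0]
force: [0.2, 0.3, -2.9]
width: 0.343
gripper_force: 34.9
clock: 12.9
position: [0.498, -0.2043, 0.2396]
ee_rot: [0.427, 3.112, 0.001]
force: [-2.4, 1.9, 8.2]
width: 0.338
gripper_force: 34.9
```

The hub is seated: about 11 N upward at the expected height. I'll hold briefly, then open and retreat.

```bash
python3 -m inch '0 0 0 0 0.02;0 0 -0.0005 0 0.02;0 0 -0.0005 0 0.036;0 0 -0.0005 0 0.045;0 0 -0.0005 0 0.06'
python3 -m inch '0 0 0 0 0.08;0 0 0 0 0.08;0 0 0 0 0.08;0 0 0 0 0.08;0 0 0 0 0.08'
python3 -m inch '0 0 -0.02 0 0.08;0 0 -0.05 0 0.08;0 0 -0.09 0 0.08;0 0 -0.13 0 0.08;0 0 -0.13 0 0.08'
python3 - <<'E'
from h import *
save("wrist","pics/w5.png")
for q,z in(("hub_center",.055),("well_right",.01)):
  for d in arm.place_of("wrist",q): print(q,d["conf"],d["point"],at("wrist",d["point"],z))
E
```

```text
clock: 13.4
position: [0.498, -0.2043, 0.2392]
ee_rot: [0.427, 3.112, -0.0]
force: [0.3, 0.6, -0.1]
width: 0.517
gripper_force: 0.0
clock: 13.9
position: [0.4979, -0.2042, 0.2392]
ee_rot: [0.427, 3.112, 0.0]
force: [0.3, -0.2, -0.0]
width: 0.866
gripper_force: 0.0
clock: 14.4
position: [0.499, -0.2054, 0.3742]
ee_rot: [0.427, 3.104, -0.001]
force: [0.7, -1.2, 0.2]
width: 0.867
gripper_force: 0.0
hub_center 0.76 [183.9, 324.2] [ 0.49570507 -0.19755917  0.055     ]
```

View pics/w5.png

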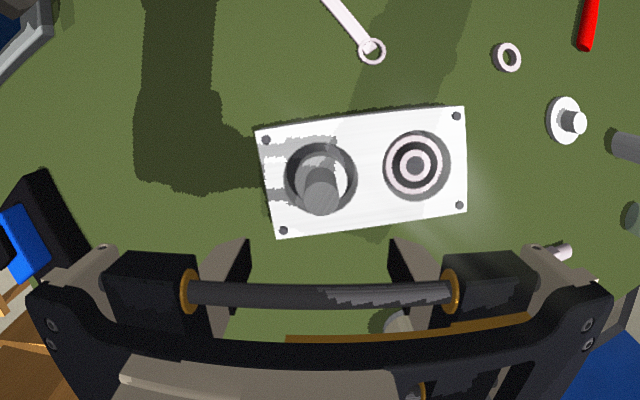

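The hub stands upright and centred in the right well at about (180,321), and the fingers are clear of it.

```bash
python3 -m inch '0 0 0 0 0.08;0 0 0 0 0.08;0 0 0 0 0.08' && python3 -c "
from cell import arm
print(arm.sign_off())"
```

```text
clock: 14.85
position: [0.4977, -0.2042, 0.3684]
ee_rot: [-0.427, -3.111, 0.0]
force: [-0.3, -0.1, -1.1]
width: 0.872
gripper_force: 0.0
the job is handed in; nothing more can be done
None
```

The job is handed in at 14.9 s: the closed fingers felt the bare bottom of the right well at about 11 N, and the hub was set upright and fully home there and released; sign-off returned no verdict.

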